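# Seat the knurled cap on the irrigation filter head

## Task

Close up the irrigation filter on the bench: first press its bleed lever down until the detent holds it there by itself. Then grip the knurled cap on the filter's spigot, turn it clockwise (seen from above) until its hidden keyways drop over the pins, push it fully home against the spring, and finish while still holding it pushed home; leave the pot, the can and the spanner where they are.

Things in the scene. Friction and masses are not known exactly. Their poses are not given: they have to be found in the camera images.
- filter_head: Fixed grey plastic irrigation filter head on a 200 x 130 x 12 mm wooden board, a pipe stub to each side along its x axis (to 100 mm out, 50 mm high). Origin on the bench top under the vertical axis of its spigot; z up; the bleed lever points to its +y. The round body under the cap is 88 mm across, 50 mm high.
- spigot (a point): Centre of the top of the spigot (39 mm across, inside the cap), 84 mm above the bench. Under the cap 3 pins, 5 mm thick, 120 degrees apart, stand out of it, tops 78 mm above the bench; their direction is hidden and varies. A sprung plunger in its top pushes the cap up over the last 8 mm of its way down: 3 N at first, 10 N when home.
- cap: Loose round bare-metal cap, vertically knurled, 64 mm across, 48 mm high, flat closed top, about 0.16 kg. Origin at the centre of its underside, z up. From 24 to 48 mm above the origin it is the solid knurled grip; below that a hollow skirt. It sits on the spigot, resting on the pins, origin 70 mm above the bench at first and 60 mm when fully home (hard stop).
- cap_top (a point): Centre of the cap's top. Inside the cap are 3 keyways 120 degrees apart that pass the pins within 0.12 rad either way. They meet after a clockwise turn (seen from above, negative about z) of 0.35 to 1.15 rad from the start: press lightly (5-10 N), turn in 0.1 rad steps. It then drops 2 mm freely; push it 8 mm more against the plunger. Let go, it rises again.
- bleed_lever (a joint): Flat steel bleed lever on the head's +y side, hinged about the head's x axis 62 mm from the spigot axis, 47 mm above the bench. 0 = up (sloping 0.45 rad above level), grows as it is pressed down, 0.5 = stop (just below level). A spring pushes it up until 0.36; past that a detent pulls it to 0.5 and holds it. Pressing takes about 5 N at the pad.
- lever_pad (a point): Centre of the upper face of the lever's flat finger pad (30 mm wide, 36 mm long, 6 mm thick), 75 mm from the hinge, about 130 mm from the spigot axis and 82 mm above the bench when up, 46 mm when latched.
- pot: Black plastic plant pot, 100 mm across, 90 mm high, loose; a bystander. Origin at the centre of its underside.
- oil_can: Bare metal can, 66 mm across, 120 mm high, loose; a bystander. Origin at the centre of its underside.
- spanner: Steel spanner 180 mm long lying flat, loose; a bystander. Origin on the bench top under its middle.

How it is judged:
By the outcome, as a careful person would: the job done as asked, in the order asked, and still so for the second after the job is handed in, while the arm keeps its last pose, push and grip.
It also fails if it takes over 45 s, if anything falls off the work surface, if the arm or the gripper's body presses on something with over 40 N, if the wrist force passes 120 N, or if a joint passes its speed limit or range.

## Robot

A 6-joint arm with a two-finger parallel gripper is mounted at the origin on the work surface. World frame = base frame: x ahead of the robot, y to its left, z up, the work surface at z = 0. Lengths are in m, angles in degrees, forces in N, time in s.
With the tool pointing down it reaches from about 0.35 to 0.875 m from the base axis. Payload 4.2 kg.
Tool frame: the origin (TCP) lies on the centre line of the jaws, within the pads' length; the fingertips stand 11 mm ahead of it and the grasp point (between the pads) lies 8 mm behind it; z points along the fingers, y is the line along which they close (so a half turn about z gives the same grasp; the last joint's range is limited). The gripper opens to 87 mm and grips with 3 to 60 N. Pads are 19 mm wide; open, the fingers measure 117 mm over their backs; the gripper's body (75 mm by 190 mm) begins 51 mm behind the grasp point.
Start: joints at [-57.433, 22.042, 0.453, 0, -68.411, -14.817], TCP at [0.191, -0.595, 0.234] pointing down, gripper open.
Joint ranges: [-179.83, 179.83], [-69.29, 118.12], [-61.27, 80.66], [-181.25, 117.63], [-171.15, -9.14], [-177.46, 177.46]. Speed limits (degrees/s): [159.86, 159.86, 180, 180, 180, 180].

## Interface

Orientations are given as a 3x3 rotation matrix whose columns are the frame's x, y, z axes.
In Python, from station import r gives the robot as it stands.
- The arm moves only by the tool servo_tool, never from a script. Its argument "commands" is a list that holds one entry, the list of rows, each a list of 7 numbers: the closure, from 0 (fully open) to 1 (shut), then the shift along the tool's x, y, z in mm, then the turn, a rotation vector about the tool's x, y, z in rad. In form: [[[claw, x, y, z, ax, ay, az], ...]]. A call has exactly 5 rows; each row is the pose to reach, as a shift and turn from the pose commanded when the call began, along the tool's axes at that moment; what a row does not reach only later rows make up. A row lasts 1/10 s, in which the tool goes at most 50 mm and 8.59 degrees, less where a joint would pass 70% of its speed; a pose out of reach is approached as far as the arm can. A call with a gripper value outside its range is refused whole. The fingers move at their own pace and stop on an object; the grip force is fixed at half the most. Time passes only in rows, so rows that repeat a pose let the fingers close, or fill a call up. It gives the time, the measured TCP pose, the force, the opening and the grip force at its end, in the units of the state.
- r.sense(): the state, without advancing time (a new reading comes with each control period).
- r.capture(name): name is "side" or "top" or "wrist"; returns a dict with "pixels" (384x512x3 uint8, red, green, blue), "camera_matrix" (3x3 intrinsics, pixels), "R" (3x3) and "t" (3): a world point X has camera coordinates R X + t. Camera axes: x right, y down, z forward; pixel columns grow to the right and rows downward; lengths in m; the calibration is good to about 2 mm. A picture is of the moment at which its call begins. There is no depth.
- r.finish_job(): hands the job in; it is judged then, once.
The state is a dict: "time_s": time; "joints": joint angles; "joint_velocities": joint speeds; "effort": joint torques, N m; "tcp_pos": TCP position; "ee_rot": TCP orientation; "wrist_force": force on the tool from outside, world axes, zero at the start; "moment": the same for the moment, N m; "gripper_width": opening from 0.0 (shut) to 1.0 (fully open); "gripper_force": force on a finger pad.
Only numpy, scipy, OpenCV 4.12 (cv2) and the standard library are available. Lean on these libraries where they do the work, as an engineer would, in place of code of your own. Each camera call takes 0.05 s, during which the arm holds its last target. There are 200 camera calls.

## Working session

There is one attempt and no reset: what is moved stays moved. The work goes in short steps, Python scripts to look and compute and a tool call to move; the robot and the scene stay as the last step left them, time stands still between calls to the robot, and variables do not carry over. Pictures are saved under pics/ and viewed, at most 10 in all, crops included, and the job is handed in when it is done.

Besides the shell and the picture viewer there is one more tool, called after "Call:" in YAML: its name, and indented under it one key for each argument. servo_tool: Moves the arm, as the interface text tells. Its arguments: {"type":"object","properties":{"commands":{"type":"array","items":{"type":"array","items":{"type":"array","items":{"type":"number"}}}}},"required":["commands"]}

```bash
mkdir -p pics; python3 - <<'E'
from station import r
import cv2,numpy as np,pickle
s=r.sense();print(s)
d={}
for n in("top","side"):
    c=r.capture(n);d[n]=c;cv2.imwrite(f"pics/{n}0.png",cv2.resize(c["pixels"][:,:,::-1],(768,576),interpolation=cv2.INTER_CUBIC))
    print(n,c["camera_matrix"],c["R"],c["t"])
pickle.dump(d,open("c0.pkl","wb"))
E
```

```text
{'time_s': 0.0, 'joints': array([-5.74360316e+01,  2.20912651e+01,  3.79446116e-01, -2.99066026e-02,
       -6.84116139e+01, -1.48169088e+01]), 'joint_velocities': array([ 0.0714004 ,  0.05057613,  0.08883521,  0.10695204,  0.04588291,
       -0.03712347]), 'effort': array([ 1.01416848e-03, -3.90665960e+01,  1.87414616e+01,  4.22019035e+00,
        1.10729516e-02, -1.84137889e-04]), 'tcp_pos': array([ 0.19035621, -0.59469114,  0.23244962]), 'ee_rot': array([[-9.52470095e-01, -3.04631178e-01, -7.50461147e-04],
       [-3.04632091e-01,  9.52467834e-01,  2.07683045e-03],
       [ 8.21227956e-05,  2.20673345e-03, -9.99997562e-01]]), 'wrist_force': array([ 0.65598137, -0.06347483,  0.11948019]), 'moment': array([ 0.00319551, -0.02642084, -0.02156767]), 'gripper_force': 0.0, 'gripper_width': 1.0000359607358293}
top [[380.58708113   0.         260.01421999]
 [  0.         380.58708113 183.70312519]
 [  0.           0.           1.        ]] [[-0.02330241 -0.99965521 -0.01210206]
 [-0.99766337  0.02403024 -0.06395577]
 [ 0.06422454  0.01058346 -0.99787935]] [0.01245955 0.49873189 1.13173229]
side [[415.20695574   0.         256.31432437]
 [  0.         415.20695574 189.74437348]
 [  0.           0.           1.        ]] [[-0.86037966 -0.50912875 -0.02312501]
 [-0.25796418  0.47417009 -0.84179404]
 [ 0.43954673 -0.71829704 -0.53930328]] [0.4521467  0.2232257  1.11715491]
```

View pics/top0.png

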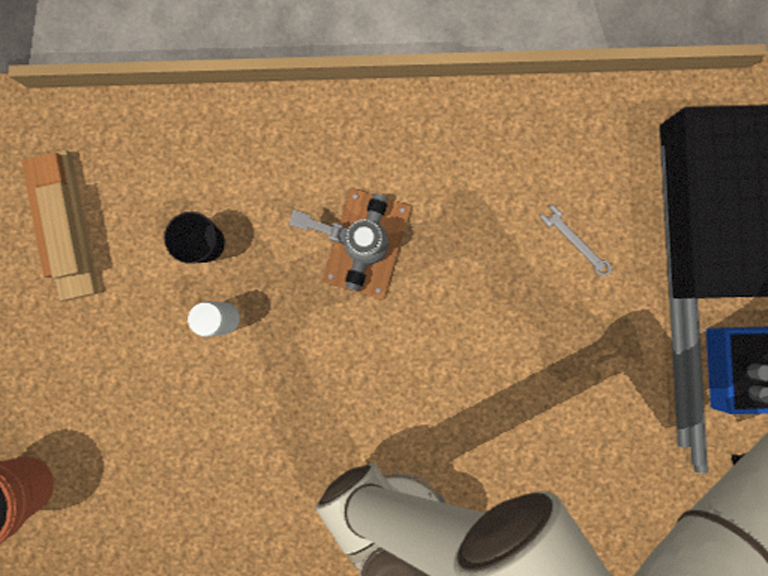

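View pics/side0.png

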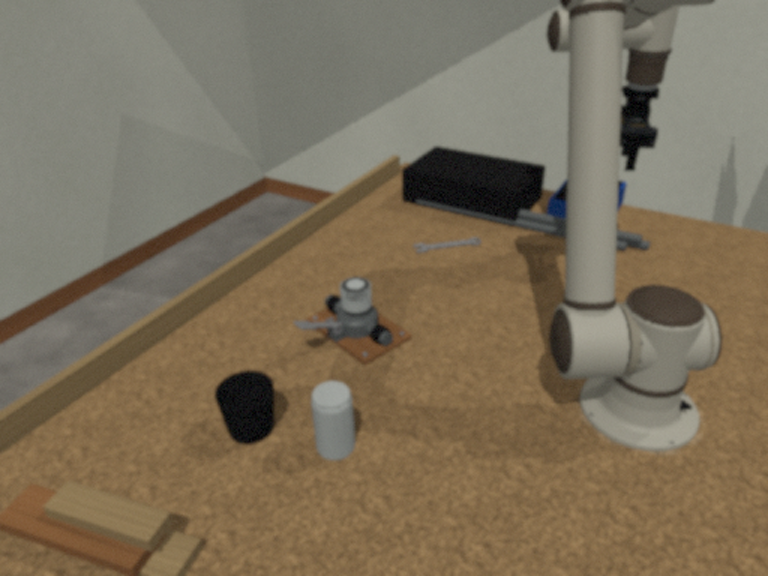

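The top view shows the cap top near (364,237) and the lever pad near (301,218). The side view shows the cap at (355,286). I'll take enlarged crops next for accuracy.

```bash
python3 - <<'E'
import cv2,pickle,numpy as np
d=pickle.load(open("c0.pkl","rb"))
a=d["top"]["pixels"][120:205,185:285,::-1]; b=d["side"]["pixels"][175:245,190:280,::-1]
a=cv2.resize(a,(700,595),interpolation=cv2.INTER_CUBIC)
cv2.imwrite("pics/ct.png",a)
cv2.imwrite("pics/cs.png",cv2.resize(b,(720,560),interpolation=cv2.INTER_CUBIC))
E
```

```text
(no output)
```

View pics/ct.png

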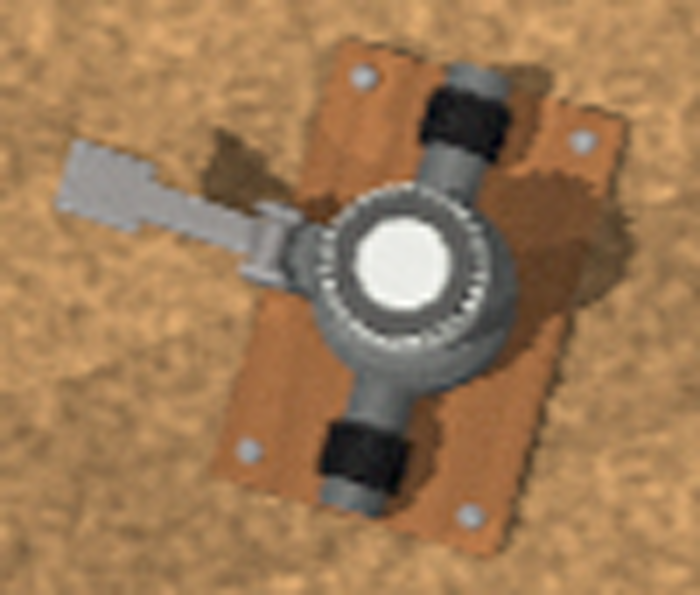

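View pics/cs.png

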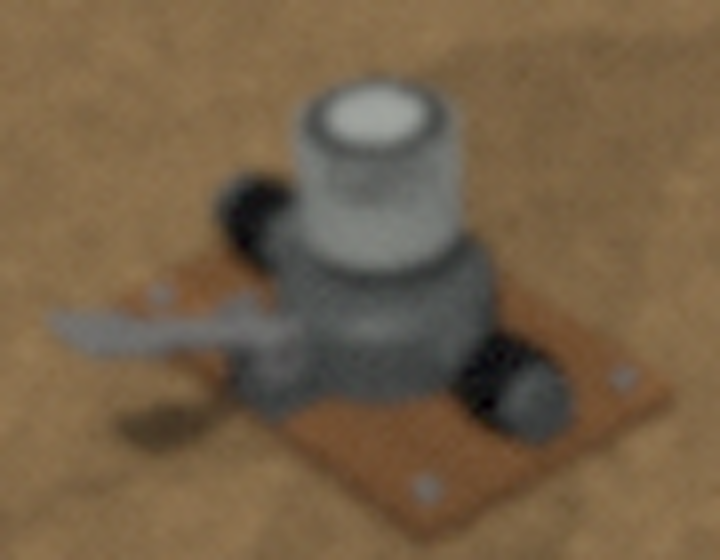

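In the top crop the cap top is centred at (403,265), the pad at (106,186), and the screws at (363,76), (582,142), (470,516) and (247,450). In the side crop the cap top centre is at (378,116).

```bash
cat >h.py <<'E'
import numpy as np,pickle
d=pickle.load(open("c0.pkl","rb"))
def ray(c,u,v,z):
    R,t,K=np.array(c["R"]),np.array(c["t"]),np.array(c["camera_matrix"])
    o=-R.T@t; k=R.T@np.linalg.solve(K,[u,v,1]); return o+k*(z-o[2])/k[2]
def top(u,v,z): return ray(d["top"],185+(u+.5)/7-.5,120+(v+.5)/7-.5,z)
def side(u,v,z): return ray(d["side"],190+(u+.5)/8-.5,175+(v+.5)/8-.5,z)
E
python3 - <<'E'
from h import *
print("cap",top(403,265,.118),side(378,116,.118))
S=np.array([top(*p,.013) for p in((363,76),(582,142),(470,516),(247,450))]);print(S,S.mean(0))
print("pad",top(106,186,.082))
e=(S[0]-S[3]+S[1]-S[2]);print("head x dir deg",np.degrees(np.arctan2(e[1],e[0])))
f=(S[0]-S[1]+S[3]-S[2]);print("head y dir deg",np.degrees(np.arctan2(f[1],f[0])))
c=top(403,265,.118);p=top(106,186,.082)-c;print(np.hypot(*p[:2]),np.degrees(np.arctan2(p[1],p[0])))
E
```

```text
cap [0.5661894  0.04719913 0.118     ] [0.56660332 0.04255945 0.118     ]
[[ 0.66378005  0.0688769   0.013     ]
 [ 0.63229055 -0.02589147  0.013     ]
 [ 0.47069805  0.02640648  0.013     ]
 [ 0.50154346  0.12223672  0.013     ]] [0.56707803 0.04790716 0.013     ]
pad [0.60663322 0.17019451 0.082     ]
head x dir deg -18.070279585266476
head y dir deg 71.88976605173536
0.12947419218721107 71.79789838762623
```

```bash
cat >>h.py <<'E'
from scipy.spatial.transform import Rotation as Ro
def go(p,yaw):
    from station import r
    s=r.sense(); R=np.array(s["ee_rot"]); y=np.radians(yaw); yv=np.array([np.cos(y),np.sin(y),0]); z=np.array([0,0,-1.])
    T=np.c_[np.cross(yv,z),yv,z]
    rv=Ro.from_matrix(R.T@T).as_rotvec()
    print("t",round(s["time_s"],2),"tcp",np.round(s["tcp_pos"],4),"F",np.round(s["wrist_force"],1),"w",round(s["gripper_width"],3),"gf",round(s["gripper_force"],1))
    print("shift mm",np.round(R.T@(np.array(p)-s["tcp_pos"])*1e3,1),"rot",np.round(rv,3),"j",np.round(s["joints"],1))
E
python3 -c "
from h import *
go([.608,.174,.15],162)"
```

```text
t 0.1 tcp [ 0.1904 -0.5947  0.2326] F [ 0.2 -0.4  0.9] w 1.001 gf 0.0
shift mm [-632.   604.8   83.7] rot [ 0.002  0.001 -0.947] j [-57.4  22.1   0.4  -0.  -68.4 -14.8]
```

Call:
servo_tool:
  commands:
    - [[1,-32,30,0,0,0,-0.12],[1,-64,60,0,0,0,-0.24],[1,-96,90,0,0,0,-0.36],[1,-128,121,0,0,0,-0.48],[1,-160,151,0,0,0,-0.6]]

```text
time_s: 0.6
tcp_pos: [0.2972, -0.4008, 0.2332]
ee_rot: [[-0.61, -0.792, -0.0], [-0.792, 0.61, 0.001], [-0.0, 0.001, -1.0]]
wrist_force: [0.5, 0.7, -0.5]
gripper_width: 0.629
gripper_force: 0.0
```

```bash
python3 -c "
from h import *
go([.608,.174,.15],162)"
```

```text
t 0.6 tcp [ 0.2972 -0.4008  0.2332] F [ 0.5  0.7 -0.5] w 0.629 gf 0.0
shift mm [-645.1  104.6   83.4] rot [ 0.001  0.    -0.342] j [-34.8   9.8 -16.8  -0.  -63.5  -2.8]
```

Call:
servo_tool:
  commands:
    - [[1,-43,7,0,0,0,-0.1],[1,-86,14,0,0,0,-0.2],[1,-129,21,0,0,0,-0.3],[1,-172,28,0,0,0,-0.34],[1,-215,35,0,0,0,-0.34]]

```text
time_s: 1.1
tcp_pos: [0.4015, -0.2096, 0.2335]
ee_rot: [[-0.315, -0.949, -0.0], [-0.949, 0.315, 0.0], [-0.0, 0.0, -1.0]]
wrist_force: [1.1, -0.8, 0.1]
gripper_width: 0.171
gripper_force: 0.0
```

```bash
python3 -c "
from h import *
go([.608,.174,.15],162)"
```

```text
t 1.1 tcp [ 0.4015 -0.2096  0.2335] F [ 1.1 -0.8  0.1] w 0.171 gf 0.0
shift mm [-429.1  -75.2   83.5] rot [ 0.     0.    -0.006] j [ -6.9   5.  -22.4  -0.  -62.6 -11.4]
```

Call:
servo_tool:
  commands:
    - [[1,-40,-7,0,0,0,0],[1,-85,-14,0,0,0,0],[1,-130,-22,0,0,0,0],[1,-175,-30,0,0,0,0],[1,-220,-38,0,0,0,0]]

```text
time_s: 1.6
tcp_pos: [0.507, -0.0128, 0.2334]
ee_rot: [[-0.315, -0.949, -0.0], [-0.949, 0.315, -0.0], [0.0, 0.0, -1.0]]
wrist_force: [2.0, 0.1, -0.5]
gripper_width: 0.007
gripper_force: 0.0
```

Call:
servo_tool:
  commands:
    - [[1,-45,-8,0,0,0,0],[1,-90,-16,0,0,0,0],[1,-135,-24,0,0,0,0],[1,-175,-31,0,0,0,0],[1,-209,-37,0,0,0,0]]

```text
time_s: 2.1
tcp_pos: [0.6082, 0.1741, 0.2327]
ee_rot: [[-0.315, -0.949, -0.001], [-0.949, 0.315, -0.0], [0.001, 0.001, -1.0]]
wrist_force: [0.3, -0.4, 0.0]
gripper_width: 0.004
gripper_force: 0.0
```

```bash
python3 - <<'E'
from h import *
from station import r
import cv2
go([.608,.174,.13],162)
c=r.capture("wrist");cv2.imwrite("pics/w1.png",c["pixels"][:,:,::-1])
pickle.dump(c,open("w1.pkl","wb"))
c=r.capture("top");cv2.imwrite("pics/t1.png",cv2.resize(c["pixels"][110:210,170:300,::-1],(780,600)))
E
```

```text
t 2.1 tcp [0.6082 0.1741 0.2327] F [ 0.3 -0.4  0. ] w 0.004 gf 0.0
shift mm [1.000e-01 1.000e-01 1.027e+02] rot [ 0.001 -0.001 -0.006] j [ 30.6  22.9   1.6  -0.  -68.8 -48.9]
```

View pics/w1.png

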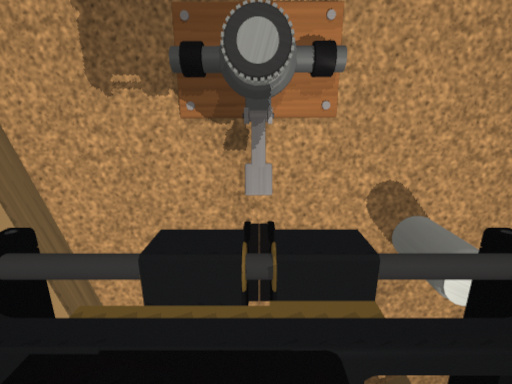

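The wrist view shows the cap top at about (258,41) and the pad at about (258,179), both in line with the closed fingers at x≈260.

```bash
python3 - <<'E'
from h import *
c=pickle.load(open("w1.pkl","rb"))
print(ray(c,258,41,.118),ray(c,258.5,179,.082))
S=np.array([ray(c,*p,.013) for p in((184,15),(332,14),(326,105),(191,105))]);print(S.mean(0))
E
```

```text
[0.56575114 0.045998   0.118     ] [0.60598386 0.16868969 0.082     ]
[0.56545396 0.0452868  0.013     ]
```

Call:
servo_tool:
  commands:
    - [[1,0,0,30,0,0,0],[1,0,0,60,0,0,0],[1,0,0,90,0,0,0],[1,0,0,120,0,0,0],[1,0,0,135,0,0,0]]

```text
time_s: 2.7
tcp_pos: [0.6057, 0.1705, 0.0955]
ee_rot: [[-0.317, -0.949, -0.005], [-0.949, 0.317, -0.002], [0.004, 0.004, -1.0]]
wrist_force: [-1.3, 0.1, 5.0]
gripper_width: 0.008
gripper_force: 1.8
```

Call:
servo_tool:
  commands:
    - [[1,0,0,8,0,0,0],[1,0,0,16,0,0,0],[1,0,0,24,0,0,0],[1,0,0,31,0,0,0],[1,0,0,38,0,0,0]]

```text
time_s: 3.2
tcp_pos: [0.6076, 0.1718, 0.06]
ee_rot: [[-0.316, -0.949, -0.0], [-0.949, 0.316, -0.0], [0.0, 0.0, -1.0]]
wrist_force: [0.2, 0.9, 0.0]
gripper_width: 0.004
gripper_force: 0.0
```

Call:
servo_tool:
  commands:
    - [[1,0,0,2,0,0,0],[1,0,0,3,0,0,0],[1,0,0,4,0,0,0],[1,0,0,4,0,0,0],[1,0,0,4,0,0,0]]

```text
time_s: 3.7
tcp_pos: [0.6073, 0.1716, 0.0581]
ee_rot: [[-0.315, -0.949, -0.001], [-0.949, 0.315, -0.001], [0.001, 0.0, -1.0]]
wrist_force: [-3.9, 0.1, 9.1]
gripper_width: 0.003
gripper_force: 4.3
```

Call:
servo_tool:
  commands:
    - [[1,0,0,-20,0,0,0],[0.5,0,0,-50,0,0,0],[0,0,0,-80,0,0,0],[0,0,0,-110,0,0,0],[0,0,0,-140,0,0,0]]

```text
time_s: 4.2
tcp_pos: [0.6075, 0.1718, 0.1975]
ee_rot: [[-0.316, -0.949, -0.0], [-0.949, 0.316, -0.0], [0.0, 0.0, -1.0]]
wrist_force: [-0.7, -0.1, -0.5]
gripper_width: 0.282
gripper_force: 0.0
```

```bash
python3 - <<'E'
from h import *
from station import r
import cv2
go([.566,.046,.20],162)
c=r.capture("side");cv2.imwrite("pics/s2.png",cv2.resize(c["pixels"][165:255,180:300,::-1],(720,540)))
E
```

```text
t 4.2 tcp [0.6075 0.1718 0.1975] F [-0.7 -0.1 -0.5] w 0.282 gf 0.0
shift mm [132.4  -0.3  -2.4] rot [ 0.    -0.    -0.007] j [ 30.4  24.1  -1.6  -0.  -64.3 -48.8]
```

View pics/s2.png

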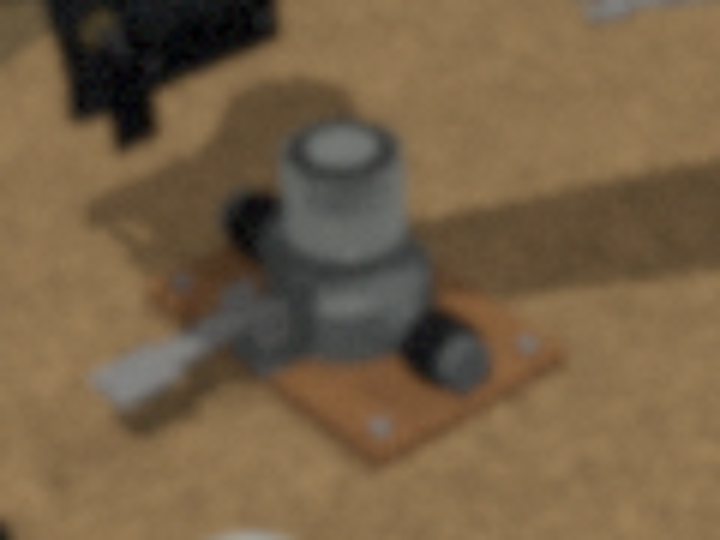

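The lever pad at (145,375) now hangs level with no finger on it, so it has latched. Next I move over the cap.

Call:
servo_tool:
  commands:
    - [[0,35,0,0,0,0,0],[0,75,0,0,0,0,0],[0,110,0,0,0,0,0],[0,132,0,0,0,0,0],[0,132,0,0,0,0,0]]

```text
time_s: 4.75
tcp_pos: [0.5649, 0.0444, 0.1965]
ee_rot: [[-0.318, -0.948, -0.001], [-0.948, 0.318, -0.0], [0.0, 0.001, -1.0]]
wrist_force: [0.8, -0.2, 0.4]
gripper_width: 0.789
gripper_force: 0.0
```

```bash
python3 - <<'E'
from h import *
from station import r
import cv2
go([.566,.046,.10],162)
c=r.capture("wrist");cv2.imwrite("pics/w2.png",c["pixels"][:,:,::-1])
E
```

```text
t 4.75 tcp [0.5649 0.0444 0.1965] F [ 0.8 -0.2  0.4] w 0.789 gf 0.0
shift mm [-2.  -0.6 96.5] rot [ 0.001 -0.    -0.01 ] j [ 20.9  18.1 -11.1  -0.  -60.9 -39.4]
```

View pics/w2.png

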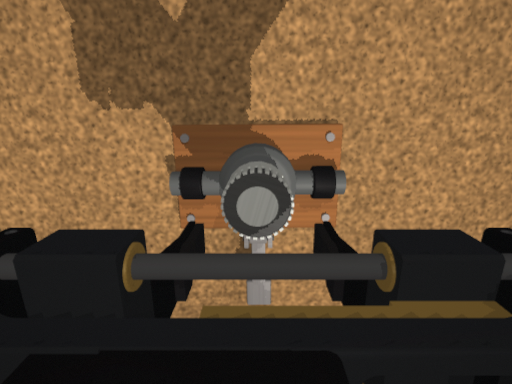

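The cap at (258,203) is centred between the open fingers at (190,255) and (330,255). I can descend now.

Call:
servo_tool:
  commands:
    - [[0,-1,0,0,0,0,0],[0,-1,0,20,0,0,0],[0,-1,0,45,0,0,0],[0,-1,0,70,0,0,0],[0,-1,0,97,0,0,0]]

```text
time_s: 5.3
tcp_pos: [0.5672, 0.0491, 0.0987]
ee_rot: [[-0.314, -0.949, 0.001], [-0.949, 0.314, 0.0], [-0.001, -0.001, -1.0]]
wrist_force: [0.2, 0.6, -1.0]
gripper_width: 0.997
gripper_force: 0.0
```

Call:
servo_tool:
  commands:
    - [[0.3,0,0,0,0,0,0],[0.6,0,0,0,0,0,0],[1,0,0,0,0,0,0],[1,0,0,0,0,0,0],[1,0,0,0,0,0,0]]

```text
time_s: 5.8
tcp_pos: [0.5675, 0.0482, 0.1011]
ee_rot: [[-0.315, -0.949, 0.003], [-0.949, 0.315, 0.001], [-0.002, -0.003, -1.0]]
wrist_force: [0.9, 1.7, 1.8]
gripper_width: 0.723
gripper_force: 30.0
```

```bash
python3 - <<'E'
from h import *
from station import r
go([.566,.046,.10],162)
print(r.sense()["moment"])
E
```

```text
t 5.8 tcp [0.5675 0.0482 0.1011] F [0.9 1.7 1.8] w 0.723 gf 30.0
shift mm [2.5 0.7 1.1] rot [-0.003  0.002 -0.007] j [ 21.2  24.  -17.5   0.  -48.2 -39.5]
[0.34368413 0.09501973 0.00964825]
```

```bash
python3 - <<'E'
from h import *
c=pickle.load(open("w1.pkl","rb")); R=np.array(c["R"]);t=np.array(c["t"])
T1=np.array([.6082,.1741,.2327]);T2=np.array([.5649,.0444,.1965])
o=-R.T@t; Q=Ro.from_euler('z',.003).as_matrix()  # yaw change w1->w2
R2=R@Q.T; o2=T2+Q@(o-T1); c2=dict(c,R=R2,t=-R2@o2)
for v in (203,204,205): print(ray(c2,258,v,.118))
E
```

```text
[0.56445726 0.0431002  0.118     ]
[0.5647395  0.04395911 0.118     ]
[0.56502232 0.04481977 0.118     ]
```

Call:
servo_tool:
  commands:
    - [[0.15,0,0,0,0,0,0],[0.15,0,0,0,0,0,0],[0.15,3.5,0,0,0,0,0],[0.15,3.5,0,0,0,0,0],[0.15,3.5,0,0,0,0,0]]

```text
time_s: 6.3
tcp_pos: [0.5652, 0.0441, 0.0994]
ee_rot: [[-0.316, -0.949, -0.0], [-0.949, 0.316, -0.0], [0.0, 0.0, -1.0]]
wrist_force: [0.6, 0.1, -0.6]
gripper_width: 0.85
gripper_force: 0.0
```

Call:
servo_tool:
  commands:
    - [[0.3,0,0,1,0,0,0],[0.6,0,0,1,0,0,0],[1,0,0,1,0,0,0],[1,0,0,1,0,0,0],[1,0,0,1,0,0,0]]

```text
time_s: 6.8
tcp_pos: [0.5654, 0.0444, 0.0985]
ee_rot: [[-0.315, -0.949, -0.0], [-0.949, 0.315, 0.0], [0.0, 0.0, -1.0]]
wrist_force: [0.7, -0.4, -0.6]
gripper_width: 0.722
gripper_force: 30.0
```

```bash
python3 - <<'E'
from h import *
from station import r
go([.5655,.045,.10],162)
print(r.sense()["moment"])
E
```

```text
t 6.8 tcp [0.5654 0.0444 0.0985] F [ 0.7 -0.4 -0.6] w 0.722 gf 30.0
shift mm [-0.6  0.1 -1.5] rot [ 0.    -0.    -0.007] j [ 20.9  24.1 -17.9  -0.  -48.  -39.2]
[-0.03341298 -0.08768428 -0.04108016]
```

Call:
servo_tool:
  commands:
    - [[1,0,0,1,0,0,0],[1,0,0,2,0,0,0],[1,0,0,2,0,0,0.05],[1,0,0,2,0,0,0.1],[1,0,0,2,0,0,0.1]]

```text
time_s: 7.3
tcp_pos: [0.5665, 0.0447, 0.0976]
ee_rot: [[-0.408, -0.913, 0.003], [-0.913, 0.408, 0.001], [-0.002, -0.002, -1.0]]
wrist_force: [0.9, 0.8, 5.1]
gripper_width: 0.724
gripper_force: 30.0
```

Call:
servo_tool:
  commands:
    - [[1,0,0,0.5,0,0,0.05],[1,0,0,0.5,0,0,0.1],[1,0,0,0.5,0,0,0.15],[1,0,0,0.5,0,0,0.2],[1,0,0,0.5,0,0,0.2]]

```text
time_s: 7.8
tcp_pos: [0.5652, 0.0444, 0.096]
ee_rot: [[-0.581, -0.814, -0.0], [-0.814, 0.581, 0.0], [0.0, 0.0, -1.0]]
wrist_force: [0.1, 0.2, 1.4]
gripper_width: 0.722
gripper_force: 30.0
```

Call:
servo_tool:
  commands:
    - [[1,0,0,0,0,0,0.05],[1,0,0,0,0,0,0.1],[1,0,0,0,0,0,0.1],[1,0,0,0,0,0,0.1],[1,0,0,0,0,0,0.1]]

```text
time_s: 8.3
tcp_pos: [0.5651, 0.0443, 0.096]
ee_rot: [[-0.659, -0.752, -0.001], [-0.752, 0.659, -0.0], [0.0, 0.0, -1.0]]
wrist_force: [-1.3, 0.3, 1.4]
gripper_width: 0.719
gripper_force: 30.0
```

Call:
servo_tool:
  commands:
    - [[1,0,0,0.5,0,0,0],[1,0,0,1,0,0,0],[1,0,0,1.5,0,0,0],[1,0,0,2,0,0,0],[1,0,0,2,0,0,0]]

```text
time_s: 8.8
tcp_pos: [0.5651, 0.0443, 0.094]
ee_rot: [[-0.66, -0.751, -0.001], [-0.751, 0.66, -0.0], [0.0, 0.0, -1.0]]
wrist_force: [-1.3, 1.3, 3.8]
gripper_width: 0.725
gripper_force: 30.0
```

```bash
python3 - <<'E'
from h import *
from station import r
go([.5655,.045,.088],162)
print(r.sense()["moment"])
E
```

```text
t 8.8 tcp [0.5651 0.0443 0.094 ] F [-1.3  1.3  3.8] w 0.725 gf 30.0
shift mm [-0.7  0.1  6. ] rot [ 0.    -0.    -0.407] j [ 20.9  24.4 -18.2  -0.  -47.4 -62.2]
[0.21481858 0.60075125 0.00252087]
```

The cap gives way at 3.8 N after a 4.5 mm descent, so the keyways are engaged. Next I push it home.

Call:
servo_tool:
  commands:
    - [[1,0,0,1.5,0,0,0],[1,0,0,3,0,0,0],[1,0,0,4.5,0,0,0],[1,0,0,6,0,0,0],[1,0,0,6,0,0,0]]

```text
time_s: 9.3
tcp_pos: [0.5652, 0.0443, 0.0887]
ee_rot: [[-0.66, -0.751, -0.0], [-0.751, 0.66, -0.0], [0.0, -0.0, -1.0]]
wrist_force: [-4.6, 0.2, 7.9]
gripper_width: 0.723
gripper_force: 30.0
```

Call:
servo_tool:
  commands:
    - [[1,0,0,0.5,0,0,0],[1,0,0,1,0,0,0],[1,0,0,1.5,0,0,0],[1,0,0,1.5,0,0,0],[1,0,0,1.5,0,0,0]]

```text
time_s: 9.8
tcp_pos: [0.5653, 0.0443, 0.0885]
ee_rot: [[-0.66, -0.752, 0.0], [-0.752, 0.66, -0.0], [0.0, -0.0, -1.0]]
wrist_force: [-7.0, 0.1, 14.9]
gripper_width: 0.727
gripper_force: 30.0
```

```bash
python3 - <<'E'
from h import *
from station import r
import cv2
c=r.capture("side");cv2.imwrite("pics/s3.png",cv2.resize(c["pixels"][150:255,170:310,::-1],(760,570),interpolation=cv2.INTER_CUBIC))
go([.5655,.045,.088],162)
E
```

```text
t 9.85 tcp [0.5652 0.0443 0.0885] F [-6.3  1.2 14.1] w 0.721 gf 30.0
shift mm [-0.7  0.2  0.5] rot [-0.    -0.    -0.406] j [ 20.9  24.8 -18.5   0.  -46.7 -62.2]
```

View pics/s3.png

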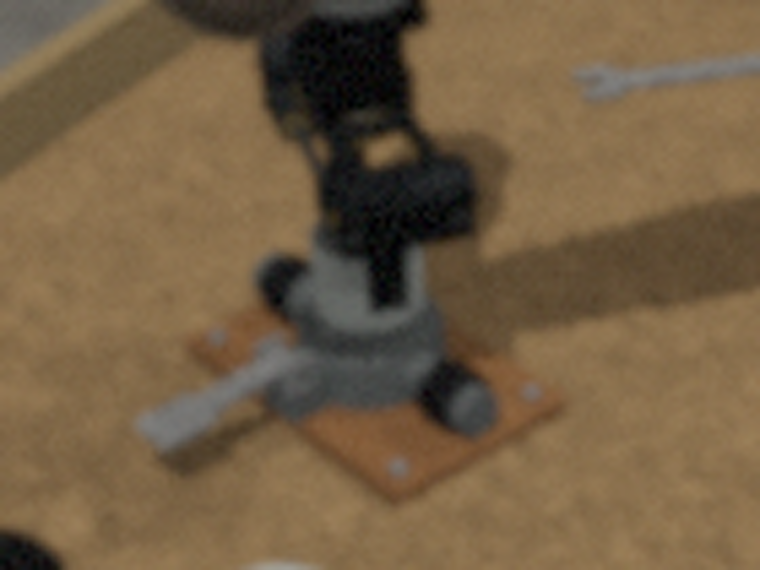

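The lever is still latched, with its pad at (180,420). The gripped cap sits lower on the body, and the push is steady at about 14 N against the hard stop.

```bash
python3 -c "
from station import r
print(r.finish_job())"
```

```text
the job is handed in; nothing more can be done
None
```

The job is handed in: the bleed lever is latched down, and the cap was turned about 0.4 rad clockwise until it dropped, then pushed 10 mm to its stop, where the gripper still holds it with about 14 N; the pot, can and spanner were not touched.

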